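# Wind the transformer up to its contact block with a fold-out crank

### The arm

A 6-joint arm with a two-finger parallel gripper is mounted at the origin on a cart in front of the work surface, level with it; the furniture and walls round the work are solid. World frame = base frame: x ahead of the robot, y to its left, z up, the work surface at z = 0. Lengths are in m, angles in degrees, forces in N, time in s.
With the tool pointing down it reaches from about 0.35 to 0.875 m from the base axis. Payload 4.2 kg.
Tool frame: the origin (TCP) lies between the finger pads; the fingertips stand 8 mm ahead of it and the grasp point (between the pads) lies 11 mm behind it; z points along the fingers, y is the line along which they close (so a half turn about z gives the same grasp; the last joint's range is limited). The gripper opens to 87 mm and grips with 3 to 60 N. Pads are 19 mm wide; open, the fingers measure 117 mm over their backs; the gripper's body (75 mm by 190 mm) begins 51 mm behind the grasp point.
Start: joints at [81.738, 22.042, 0.453, 0, -68.411, -14.817], TCP at [0.245, 0.575, 0.203] pointing down, gripper open.
Joint ranges: [-179.83, 179.83], [-69.29, 118.12], [-61.27, 80.66], [-181.25, 117.63], [-171.15, -9.14], [-177.46, 177.46]. Speed limits (degrees/s): [159.86, 159.86, 180, 180, 180, 180].

### API

Orientations are given as a 3x3 rotation matrix whose columns are the frame's x, y, z axes.
In Python, from station import sense, capture, camera_model, finish_job, find_in gives the robot as it stands. The module is installed in compiled form; this text tells all that it offers.
- The arm moves only by the tool arm_command, never from a script. Its argument "motion" is a list of rows, each a list of 7 numbers: the finger opening in mm, from 0 to 87, then the shift along the tool's x, y, z in mm, then the turn, a rotation vector about the tool's x, y, z in rad. In form: [[jaw, dx, dy, dz, rx, ry, rz], ...]. A call has 1 to 8 rows; each row shifts and turns the commanded pose from where the row before left it, along the tool's axes as they then stand; what a row does not reach is not made up. A row lasts 1/10 s, in which the tool goes at most 50 mm and 8.59 degrees, less where a joint would pass 70% of its speed; a pose out of reach is approached as far as the arm can. A call with a gripper value outside its range is refused whole. The fingers move at their own pace and stop on an object; the grip force is fixed at half the most. Time passes only in rows, so rows that do not move let the fingers close. It gives the time, the measured TCP pose, the force, the opening and the grip force at its end, in the units of the state.
- sense(): the state, without advancing time (a new reading comes with each control period).
- capture(name): name is "side" or "top"; returns the picture (480x640x3 uint8, red, green, blue); there is no depth.
- camera_model(name): a dict with "fx", "fy", "cx", "cy" (pixels), "k1" (the pictures are not rectified: a ray, as slopes to the right and down, at radius r is drawn at 1 + k1 r^2 times it, then the intrinsics apply), "R" (3x3) and "t" (3): a world point X has camera coordinates R X + t. Camera axes: x right, y down, z forward; pixel columns grow to the right and rows downward; lengths in m; the calibration is good to about 2 mm. A picture is of the moment at which its call begins. camera_model takes no time and is no camera call.
- finish_job(): hands the job in; it is judged then, once.
Trained networks look in the newest picture that a camera, given by its name, has taken for a name from the list of things; names that differ only in an ending like _2 or _b are one class to them, and where a whole thing is asked for, a point or a joint stands for the part that bears it (a point fixed in the world has none). Each returns a list of dicts, best first, with "p" (0 to 1); they miss things now and then, are a little off and sometimes report something else, mostly with a low value. They report only what shows in the picture. A call takes as long as a camera call.
- find_in(target, camera): "location" ([row, column] in pixels, amid what is visible of it).
The state is a dict: "time_s": time; "joints": joint angles; "joint_velocities": joint speeds; "effort": joint torques, N m; "tcp_pos": TCP position; "ee_rot": TCP orientation; "wrist_force": force on the tool from outside, world axes, zero at the start; "moment": the same for the moment, N m; "gripper_width": opening from 0.0 (shut) to 1.0 (fully open); "gripper_force": force on a finger pad.
Only numpy, scipy, OpenCV 4.12 (cv2) and the standard library are available. Lean on these libraries where they do the work, as an engineer would, in place of code of your own. Each camera call takes 0.05 s, during which the arm holds its last target. There are 200 camera calls.

### The job

Two crank-fed test slides stand on the bench; one carries the transformer, the other a capacitor. On the slide with the transformer, swing the folding crank handle fully upright, wind the crank clockwise (seen from above) until the carriage stops against the bumpers of the contact block, then fold the handle back down flat along its crank arm and let go. Leave the other slide alone.

Things in the scene. Friction and masses are not known exactly. Their poses are not given: they have to be found in the camera images.
- slide: Fixed test slide that carries the transformer (grey block, 36 x 62 x 43 mm). Grey base 110 wide, 300 long; under the crank a gear housing 92 mm square, top 46 mm above the bench; beyond it (along +x) an aluminium carriage on two rods, then a contact block with two rubber bumpers. Origin: on the bench, on the crank's vertical axis; x points to the contact block, z up.
- fold_pin (a point): Folding hinge of its crank handle, at the outer end of the crank arm: 75 mm from the crank's vertical axis, 78 mm above the bench. x points level outward along the arm and turns with the crank, z up. Steel arm 12 mm wide, top at 68 mm; within 10 mm of the hinge it is a fork 24 mm wide, up to 86 mm high.
- grip (a point): Point on the handle's centreline, 44 mm from the hinge. Handle: round bar with black, freely spinning sleeve, 18 mm thick, 14 to 66 mm from the hinge. Folded it lies level from the hinge back to the crank's axis, right above the arm; swung up it stands vertically over the hinge; it swings in the upright plane through the arm. Can be pinched across its sides from above.
- handle (a joint): Fold angle of that handle in rad: 0 folded flat along the arm (a stop), 1.57 upright (a stop). It stays where it is left; under 1 N at the sleeve moves it, but in a firm pinch it drags, and may lag the gripper by 10 to 15 degrees unless led on against the stop.
- crank (a joint): Angle of that crank in rad, growing clockwise seen from above; the carriage moves 35 mm per rad away from the crank. It starts between 0 and 0.5; at 2.2 the carriage is against the bumpers (a stop). Light friction, about 2 N at the handle; it stays where it is left.
- spare_grip (a point): Point on the folded handle of the other, identical slide, whose carriage carries an upright round capacitor (30 mm across, 46 mm tall): on the handle's centreline, 44 mm from its folding hinge. Not to be moved.

How it is judged:
By the outcome, as a careful person would: the job done as asked, in the order asked, and still so for the second after the job is handed in, with the robot touching nothing.
It also fails if it takes over 48 s, if anything falls off the work surface, if the arm or the gripper's body presses on something with over 40 N, if the wrist force passes 120 N, or if a joint passes its speed limit or range.

## Working session

There is one attempt and no reset: what is moved stays moved. The work goes in short steps, Python scripts to look and compute and a tool call to move; the robot and the scene stay as the last step left them, time stands still between calls to the robot, and variables do not carry over. Pictures are saved under pics/ and viewed, at most 10 in all, crops included, and the job is handed in when it is done.

Besides the shell and the picture viewer there is one more tool, called after "Call:" in YAML: its name, and indented under it one key for each argument. arm_command: Moves the arm, as the interface text tells. Its arguments: {"type":"object","properties":{"motion":{"type":"array"}},"required":["motion"]}

```bash
mkdir -p pics; cat > h.py <<'E'
import numpy as np, cv2
from station import *
def save(cam,name):
    im=capture(cam); cv2.imwrite(f'pics/{name}.png',im[:,:,::-1]); return im
def ray(cam,rc):
    m=camera_model(cam); R=np.array(m['R']);t=np.array(m['t'])
    d=np.array([(rc[1]-m['cx'])/m['fx'],(rc[0]-m['cy'])/m['fy']]); u=d.copy()
    for _ in range(20): u=d/(1+m['k1']*(u@u))
    return -R.T@t, R.T@np.array([u[0],u[1],1.])
def at_z(cam,rc,z):
    o,d=ray(cam,rc); return o+d*(z-o[2])/d[2]
def proj(cam,X):
    m=camera_model(cam); c=np.array(m['R'])@np.array(X)+np.array(m['t']); s=c[:2]/c[2]; s=s*(1+m['k1']*(s@s))
    return np.array([s[1]*m['fy']+m['cy'],s[0]*m['fx']+m['cx']])
E
python3 - <<'E'
from h import *
np.set_printoptions(precision=3,suppress=True)
a=save('top','t0');b=save('side','s0')
for cam in('top','side'):
    print(cam,ray(cam,[240,320]))
    for n,z in(('slide',.03),('fold_pin',.078),('grip',.078),('spare_grip',.078)):
        for f in find_in(n,cam)[:3]: print(n,np.round(f['location'],1),round(f['p'],2),at_z(cam,f['location'],z))
s=sense();print(s['time_s'],s['tcp_pos'],np.array(s['ee_rot']))
E
```

```text
top (array([0.43 , 0.035, 1.016]), array([ 0.099,  0.042, -0.994]))
fold_pin [250.4 207.8] 0.7 [0.506 0.269 0.078]
grip [251.4 205.9] 0.66 [0.504 0.272 0.078]
spare_grip [238.5 426.3] 0.83 [ 0.525 -0.107  0.078]
side (array([ 0.09 , -0.647,  0.418]), array([ 0.456,  0.794, -0.403]))
slide [211.2 322.5] 0.69 [0.617 0.259 0.03 ]
fold_pin [211.  322.6] 0.72 [0.552 0.148 0.078]
fold_pin [199.3 274.5] 0.57 [0.498 0.261 0.078]
grip [197.9 276.8] 0.68 [0.506 0.267 0.078]
spare_grip [261.5 396.4] 0.73 [ 0.54  -0.108  0.078]
0.5 [0.245 0.575 0.203] [[ 0.92  -0.392 -0.   ]
 [-0.392 -0.92  -0.   ]
 [ 0.     0.    -1.   ]]
```

View pics/t0.png

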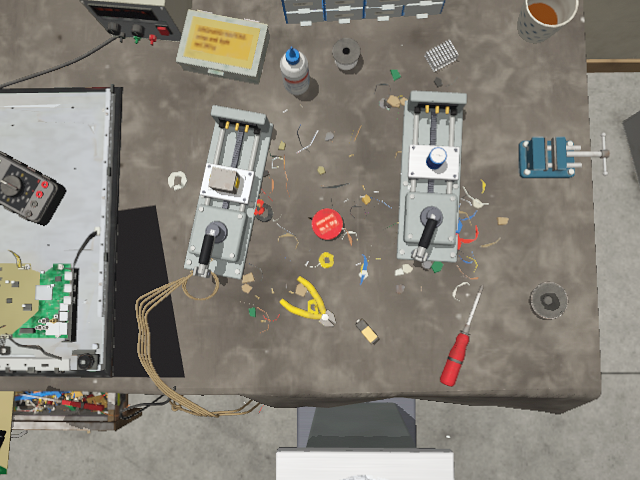

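View pics/s0.png

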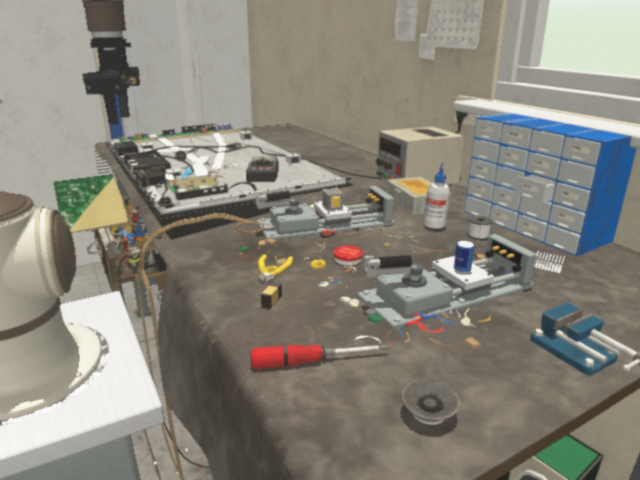

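The top view shows the transformer slide on the left: hub at about (230,215), handle (250,206), transformer (180,224). The capacitor slide is on the right. I'll zoom in on the transformer slide.

```bash
python3 - <<'E'
import cv2
im=cv2.imread('pics/t0.png')[95:285,170:290]
cv2.imwrite('pics/t0c.png',cv2.resize(im[85:190],None,fx=5.5,fy=5.5,interpolation=cv2.INTER_CUBIC))
E
```

```text
(no output)
```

View pics/t0c.png

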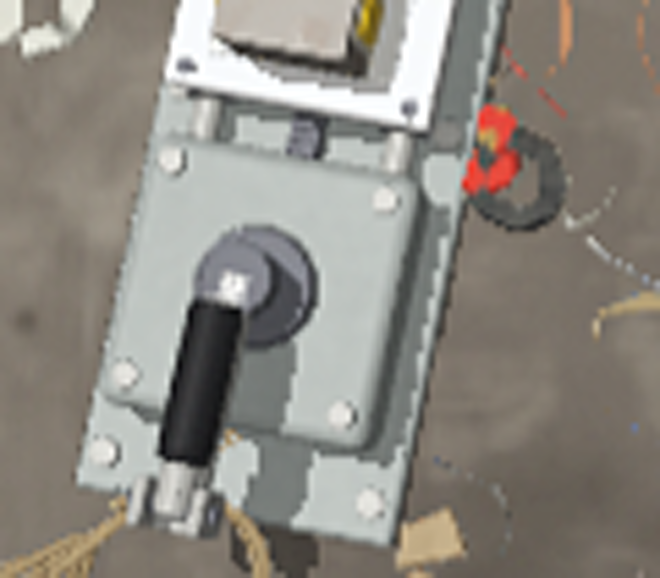

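The crop shows the hub cap at about (231.5,211.8), the fold pin at (269.5,201.8), the sleeve centre at (249.6,206.4), and four housing screws whose centroid gives the crank axis.

```bash
python3 - <<'E'
from h import *
np.set_printoptions(precision=4,suppress=True)
c=lambda x,y:[180+y/5.5-.4,170+x/5.5-.4]
S=[at_z('top',c(*p),.047) for p in((172,158),(385,200),(342,415),(123,374))]
A=np.mean(S,0); dx=(S[0]+S[1]-S[2]-S[3]);print('axis',A,'yaw',np.degrees(np.arctan2(dx[1],dx[0])),[np.linalg.norm(S[i]-S[i-1]) for i in range(4)])
P=at_z('top',c(175,495),.078);G=at_z('top',c(200,383),.078);H=at_z('top',c(231,283),.07)
print('pin',P,'grip40',G,'cap',H)
for B in(A,H):
  d=P-B; print(np.linalg.norm(d[:2]),np.degrees(np.arctan2(d[1],d[0])))
d=P-G; print(np.linalg.norm(d[:2]),np.degrees(np.arctan2(d[1],d[0])))
for X in (P,G,H): print(proj('side',X))
E
```

```text
axis [0.542  0.2622 0.047 ] yaw -11.100550062138103 [np.float64(0.07222437935350019), np.float64(0.07160325713424105), np.float64(0.07126031505575874), np.float64(0.0730119051733067)]
pin [0.4728 0.2792 0.078 ] grip40 [0.5079 0.2719 0.078 ] cap [0.5404 0.2647 0.07  ]
0.07117021643794538 166.25522103150445
0.06912477908780347 167.89600522650736
0.035853051354904464 168.39663395427397
[198.6413 260.529 ]
[197.0887 276.6974]
[199.2024 291.5538]
```

Everything agrees: arm yaw is about 167.5°, the axis is at about (0.5415,0.263), and the grip is at about (0.510,0.2705). Moving above it.

Call:
arm_command:
  motion:
    - [87,20,10,0,0,0,0]
    - [87,40,19.5,0,0,0,0]
    - [87,42,20.5,0,0,0,0]
    - [87,42,20.5,0,0,0,0]
    - [87,42,20.5,0,0,0,0]
    - [87,42,20.5,0,0,0,0]
    - [87,42,20.5,0,0,0,0]
    - [87,42,20.5,0,0,0,0]

```text
time_s: 1.3
tcp_pos: [0.4733, 0.3099, 0.2034]
ee_rot: [[0.92, -0.392, 0.0], [-0.392, -0.92, 0.0], [0.0, -0.001, -1.0]]
wrist_force: [0.5, 1.0, -0.1]
gripper_width: 0.999
gripper_force: 0.0
```

Call:
arm_command:
  motion:
    - [60,31,15,0,0,0,0]
    - [50,20,9.2,0,0,0,0]
    - [50,0,0,30,0,0,-0.093]
    - [50,0,0,20,0,0,-0.092]
    - [50,0,0,0,0,0,0]
    - [50,0,0,0,0,0,0]

```text
time_s: 1.9
tcp_pos: [0.51, 0.2697, 0.1535]
ee_rot: [[0.976, -0.218, 0.001], [-0.218, -0.976, -0.0], [0.001, 0.0, -1.0]]
wrist_force: [-0.1, -0.1, -0.4]
gripper_width: 0.596
gripper_force: 0.0
```

```bash
python3 - <<'E'
from h import *
np.set_printoptions(precision=4,suppress=True)
s=sense();print(s['time_s'],np.array(s['tcp_pos']),np.array(s['ee_rot']),s['wrist_force'],s['joints'],s['gripper_width'])
im=save('top','t1')[150:310,110:330];cv2.imwrite('pics/t1c.png',cv2.resize(im[:,:,::-1],None,fx=3.5,fy=3.5,interpolation=cv2.INTER_CUBIC))
for n in('grip','fold_pin'):
  for f in find_in(n,'top')[:2]: print(n,f,at_z('top',f['location'],.078))
E
```

```text
1.9 [0.51   0.2697 0.1535] [[ 0.976  -0.218   0.0006]
 [-0.218  -0.976  -0.0004]
 [ 0.0007  0.0002 -1.    ]] [-0.1069 -0.1461 -0.3771] [ 43.9676  19.6712 -10.6691   0.0449 -59.6506  33.421 ] 0.5957387356496484
```

View pics/t1c.png

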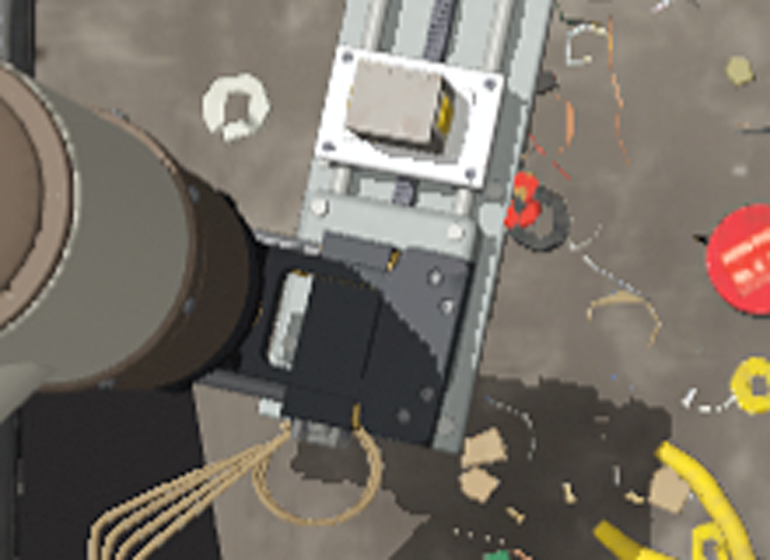

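The gripper is aligned over the handle, with only the fork showing at crop (320,430). Descending and pinching.

Call:
arm_command:
  motion:
    - [50,0,0,35,0,0,0]
    - [50,0,0,35,0,0,0]
    - [50,0,0,15,0,0,0]
    - [15,0,0,0,0,0,0]
    - [15,0,0,0,0,0,0]
    - [15,0,0,0,0,0,0]
    - [15,0,0,0,0,0,0]
    - [15,0,0,0,0,0,0]

```text
time_s: 2.85
tcp_pos: [0.5101, 0.2705, 0.0691]
ee_rot: [[0.976, -0.216, 0.002], [-0.216, -0.976, 0.001], [0.001, -0.002, -1.0]]
wrist_force: [-0.5, -0.0, 0.1]
gripper_width: 0.223
gripper_force: 0.0
```

Call:
arm_command:
  motion:
    - [10,0,0,0,0,0,0]
    - [10,0,0,0,0,0,0]
    - [10,-0.3,0,-4.5,0,0,0]
    - [10,-0.6,0,-4.4,0,0,0]
    - [10,-1.2,0,-4.4,0,0,0]
    - [10,-1.6,0,-4.2,0,0,0]
    - [10,0,0,0,0,0,0]

```text
time_s: 3.55
tcp_pos: [0.5062, 0.2713, 0.0864]
ee_rot: [[0.976, -0.216, 0.001], [-0.216, -0.976, 0.001], [0.001, -0.001, -1.0]]
wrist_force: [0.7, 0.2, -0.6]
gripper_width: 0.119
gripper_force: 0.0
```

The fingers closed past 18 mm, so the pinch missed. Taking a look.

```bash
python3 - <<'E'
from h import *
im=save('side','s2')[130:250,200:360];cv2.imwrite('pics/s2c.png',cv2.resize(im[:,:,::-1],None,fx=5,fy=5,interpolation=cv2.INTER_CUBIC))
s=sense();X=np.array(s['tcp_pos']);print(proj('side',X)); print(s['gripper_width'])
E
```

```text
[193.85247075 275.97907687]
0.11467298726267634
```

View pics/s2c.png

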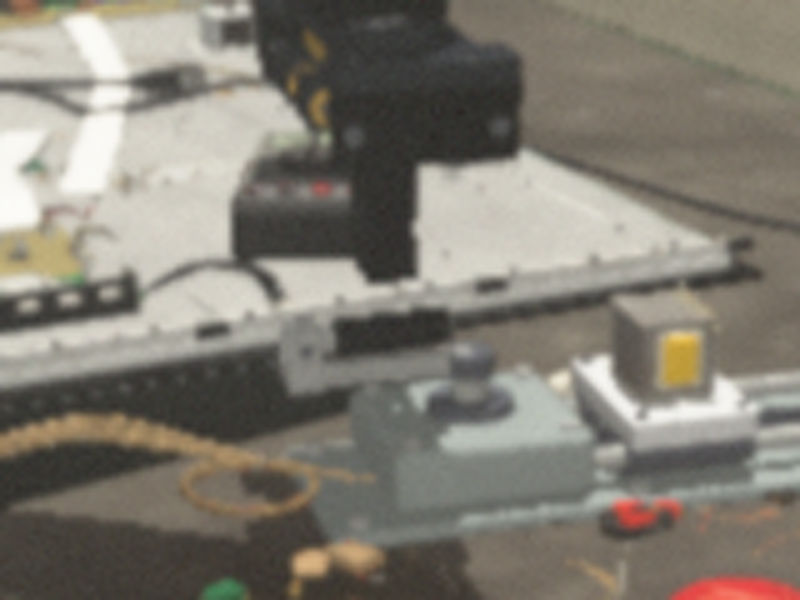

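The side view shows the handle still flat (row 197, columns 267–290). The fingertip ends at about (185,278), which looks higher than the reported TCP implies, so I'll quantify that.

```bash
python3 - <<'E'
from h import *
s=sense();X=np.array(s['tcp_pos']);R=np.array(s['ee_rot'])
for d in(8,0,-11,-30,-62): print(d,proj('side',X+R[:,2]*d/1000))
for z in (8,):
  for x in(-9.5,9.5):
    for y in(-20,0,20): print(x,y,proj('side',X+R@np.array([x,y,z])/1000))
print(camera_model('side')['fx'])
a=cv2.imread('pics/s0.png');b=cv2.imread('pics/s2.png')
dm=cv2.absdiff(a,b).max(2)>40
for r in range(150,205,3): 
  c=np.where(dm[r,240:330])[0]+240; print(r,c.min() if len(c) else '-',c.max() if len(c) else '-')
E
```

```text
8 [197.34175204 276.08170214]
0 [193.85247075 275.97907687]
-11 [189.02174617 275.83740349]
-30 [180.58703636 275.5911653 ]
-62 [166.11754913 275.17211056]
-9.5 -20 [194.92735004 269.92022518]
-9.5 0 [197.73275636 271.80568728]
-9.5 20 [200.63378939 273.75556248]
9.5 -20 [194.17358289 278.32080434]
9.5 0 [196.95295327 280.33715242]
9.5 20 [199.82656665 282.42195967]
484.18012374409955
150 257 303
153 260 303
156 262 302
159 266 303
162 273 290
165 273 283
168 270 283
171 277 283
174 277 282
177 276 283
180 275 283
183 271 283
186 273 279
189 - -
192 - -
195 260 265
198 - -
201 - -
204 - -
```

Call:
arm_command:
  motion:
    - [50,0,0,-30,0,0,0]
    - [50,0,0,0,0,0,0]
    - [50,0,0,0,0,0,0]

```text
time_s: 3.9
tcp_pos: [0.5062, 0.2712, 0.1159]
ee_rot: [[0.976, -0.216, 0.001], [-0.216, -0.976, 0.001], [0.001, -0.001, -1.0]]
wrist_force: [0.0, 0.0, 0.6]
gripper_width: 0.308
gripper_force: 0.0
```

```bash
python3 - <<'E'
from h import *
print('s0',proj('side',[.245,.575,.195]))
s=sense();X=np.array(s['tcp_pos']);R=np.array(s['ee_rot']);print(X,s['gripper_width'])
for y in(-25,-40,0,25,40): print(y,proj('side',X+R@np.array([0,y,8])/1000))
a=save('side','s3')[100:220,200:360]; b=cv2.imread('pics/s0.png')[60:180,60:180]
A=cv2.resize(a[:,:,::-1],None,fx=5,fy=5,interpolation=cv2.INTER_CUBIC); 
cv2.imwrite('pics/s3c.png',A);
E
```

```text
s0 [131.17330945 119.99017539]
[0.50619063 0.2711872  0.11586254] 0.3083786293457565
-25 [180.93100409 273.28998679]
-40 [179.04696624 271.87229016]
0 [184.17737972 275.73287177]
25 [187.56404907 278.28140727]
40 [189.66718969 279.86410317]
```

View pics/s3c.png

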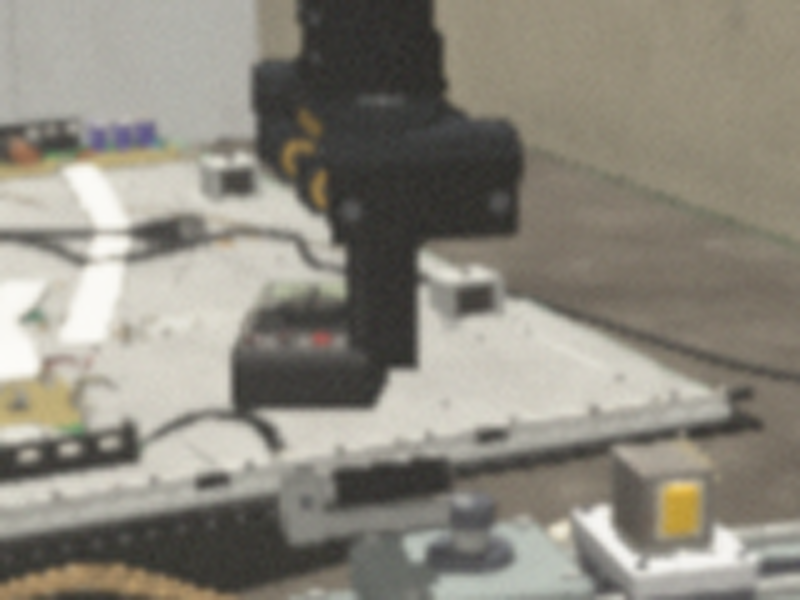

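```bash
python3 - <<'E'
from h import *
np.set_printoptions(precision=1,suppress=True)
R=np.array(sense()['ee_rot']);
for n,cam,X in(('t1','top',[.51,.2697,.1535]),('s3','side',[.5062,.2712,.1159])):
  for x in(-37.5,37.5):
    for y in(58,95):
      for z in(-62,-130): print(n,x,y,z,proj(cam,np.array(X)+R@np.array([x,y,z])/1000))
E
```

```text
t1 -37.5 58 -62 [273.4 216.4]
t1 -37.5 58 -130 [271.5 204.7]
t1 -37.5 95 -62 [278.8 240.8]
t1 -37.5 95 -130 [277.4 231.4]
t1 37.5 58 -62 [223.8 228.1]
t1 37.5 58 -130 [217.3 217.7]
t1 37.5 95 -62 [229.1 252.4]
t1 37.5 95 -130 [223.1 244.1]
s3 -37.5 58 -62 [160.1 262.5]
s3 -37.5 58 -130 [125.6 261.2]
s3 -37.5 95 -62 [164.7 266.2]
s3 -37.5 95 -130 [129.1 265. ]
s3 37.5 58 -62 [157.6 299.2]
s3 37.5 58 -130 [123.8 298.9]
s3 37.5 95 -62 [162.1 304.1]
s3 37.5 95 -130 [127.2 303.9]
```

The views agree laterally, but the tool appears about 25 mm higher than reported. I'll descend lower, to a reported 0.056 (still clear of the housing at 46 mm either way), and pinch.

Call:
arm_command:
  motion:
    - [50,3.7,0,25,0,0,0]
    - [50,0,0,20,0,0,0]
    - [50,0,0,10,0,0,0]
    - [50,0,0,5,0,0,0]
    - [50,0,0,0,0,0,0]

```text
time_s: 4.45
tcp_pos: [0.5094, 0.2699, 0.0547]
ee_rot: [[0.976, -0.216, -0.001], [-0.216, -0.976, -0.001], [-0.001, 0.001, -1.0]]
wrist_force: [0.0, -0.1, -0.1]
gripper_width: 0.57
gripper_force: 0.0
```

Call:
arm_command:
  motion:
    - [10,0,0,0,0,0,0]
    - [10,0,0,0,0,0,0]
    - [10,0,0,0,0,0,0]
    - [10,0,0,0,0,0,0]
    - [10,0,0,0,0,0,0]
    - [10,0,0,0,0,0,0]

```text
time_s: 5.05
tcp_pos: [0.5101, 0.2712, 0.0559]
ee_rot: [[0.976, -0.216, 0.001], [-0.216, -0.976, 0.002], [0.001, -0.002, -1.0]]
wrist_force: [-0.4, 3.5, -0.3]
gripper_width: 0.194
gripper_force: 30.0
```

```bash
python3 - <<'E'
from h import *
s=sense();print(s['gripper_width'],s['gripper_force'],s['wrist_force'],s['tcp_pos'])
im=save('side','s4')[130:250,200:360]
A=cv2.resize(im[:,:,::-1],None,fx=5,fy=5,interpolation=cv2.INTER_CUBIC); cv2.imwrite('pics/s4c.png',A);
E
```

```text
0.19425827393982117 30.021428167819977 [-0.43066482  3.50496982 -0.3354775 ] [0.51008316 0.27117483 0.05587051]
```

View pics/s4c.png

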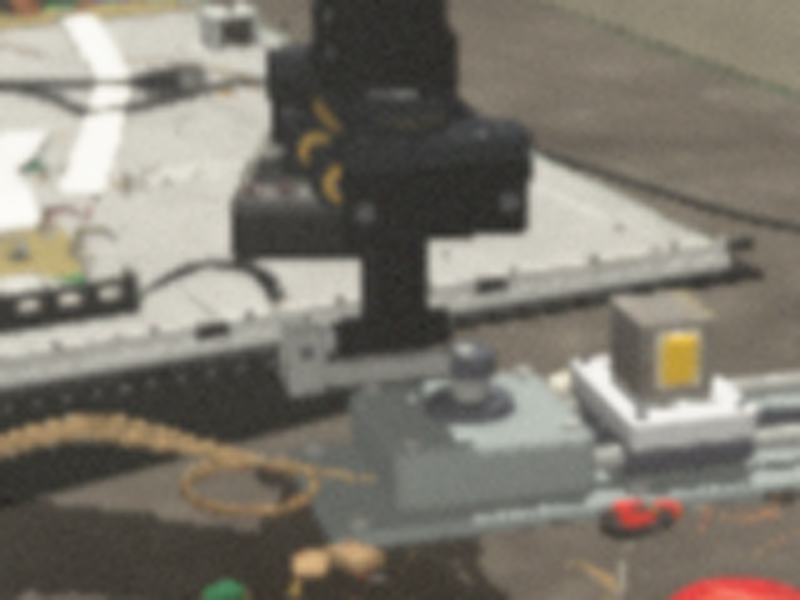

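Now pinched, at 16.9 mm with 30 N. The picture shows the fingers around the sleeve at about (197,280). Swinging up along the arc.

Call:
arm_command:
  motion:
    - [10,-0.3,0,-4.5,0,0,0]
    - [10,-0.6,0,-4.4,0,0,0]
    - [10,-1.2,0,-4.4,0,0,0]
    - [10,-1.6,0,-4.2,0,0,0]
    - [10,-2.1,0,-4.0,0,0,0]
    - [10,-2.4,0,-3.8,0,0,0]
    - [10,-2.8,0,-3.5,0,0,0]
    - [10,-3.2,0,-3.1,0,0,0]

```text
time_s: 5.9
tcp_pos: [0.4955, 0.2731, 0.0876]
ee_rot: [[0.976, -0.216, -0.0], [-0.216, -0.976, -0.0], [0.0, 0.0, -1.0]]
wrist_force: [0.7, 3.2, -4.6]
gripper_width: 0.191
gripper_force: 30.0
```

Call:
arm_command:
  motion:
    - [10,-3.5,0,-2.8,0,0,0]
    - [10,-3.8,0,-2.5,0,0,0]
    - [10,-4.0,0,-2.0,0,0,0]
    - [10,-4.2,0,-1.7,0,0,0]
    - [10,-4.4,0,-1.2,0,0,0]
    - [10,-4.4,0,-0.7,0,0,0]
    - [10,-4.5,0,-0.2,0,0,0]
    - [10,0,0,0,0,0,0]

```text
time_s: 6.7
tcp_pos: [0.4661, 0.2791, 0.0985]
ee_rot: [[0.976, -0.216, -0.002], [-0.216, -0.976, -0.0], [-0.002, 0.001, -1.0]]
wrist_force: [0.2, 0.2, 1.9]
gripper_width: 0.122
gripper_force: 0.7
```

```bash
python3 - <<'E'
from h import *
im=save('side','s5')[130:250,200:360]
for f in find_in('grip','side')[:3]: print(f)
A=cv2.resize(im[:,:,::-1],None,fx=5,fy=5,interpolation=cv2.INTER_CUBIC); cv2.imwrite('pics/s5c.png',A);
P=np.array([.4685,.279,.078]);i=np.array([.976,-.216,0])
for t in(0,30,45,60,75,90):
  t_=np.radians(t);print(t,proj('side',P+.066*(np.cos(t_)*i+np.array([0,0,np.sin(t_)]))))
E
```

```text
{'location': [180.9, 264.6], 'p': 0.54}
0 [196.27003348 288.42349165]
30 [182.15534011 284.18207047]
45 [176.43553157 279.29057308]
60 [172.18394444 272.90459429]
75 [169.73350011 265.44265042]
90 [169.2960932  257.42125751]
```

View pics/s5c.png

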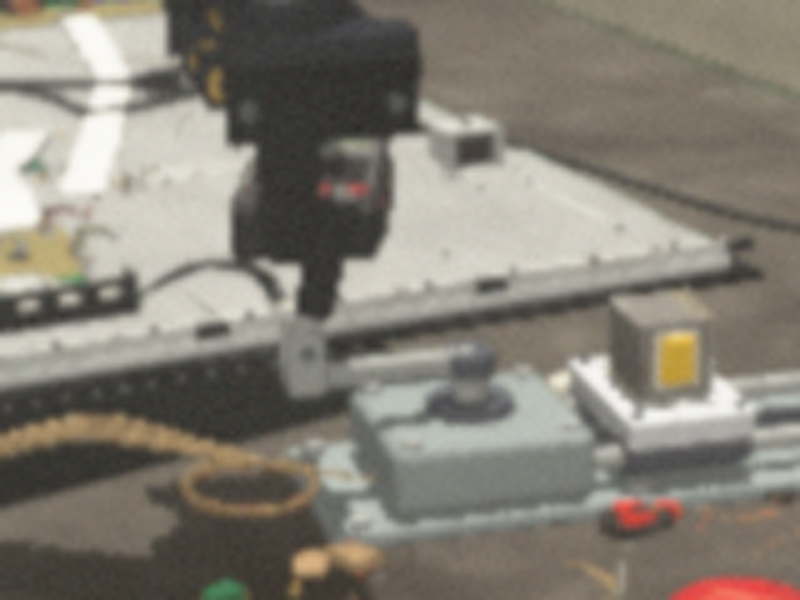

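The handle stands at about 68° (tip leaning right, near (183,265)) and slipped out on the inner side of the fingers. I'll straddle it, close the fingers inboard, and push it outward to the stop.

Call:
arm_command:
  motion:
    - [60,0,0,0,0,0,0]
    - [60,0,0,0,0,0,0]
    - [60,0,0,0,0,0,0]
    - [60,0,0,0,0,0,0]
    - [60,0,0,0,0,0,0]
    - [60,20,0,0,0,0,0]
    - [60,20,0,0,0,0,0]
    - [60,16,0,0,0,0,0]

```text
time_s: 7.6
tcp_pos: [0.5232, 0.2672, 0.0984]
ee_rot: [[0.976, -0.216, 0.0], [-0.216, -0.976, 0.0], [0.0, -0.0, -1.0]]
wrist_force: [-0.7, 0.6, -1.2]
gripper_width: 0.672
gripper_force: 0.0
```

Call:
arm_command:
  motion:
    - [2,0,0,2,0,0,0]
    - [2,0,0,2,0,0,0]
    - [2,0,0,0,0,0,0]
    - [2,0,0,0,0,0,0]
    - [2,0,0,0,0,0,0]
    - [2,0,0,0,0,0,0]
    - [2,0,0,0,0,0,0]

```text
time_s: 8.3
tcp_pos: [0.5222, 0.2675, 0.0946]
ee_rot: [[0.976, -0.216, 0.0], [-0.216, -0.976, 0.0], [0.0, -0.0, -1.0]]
wrist_force: [-0.5, -0.8, -0.2]
gripper_width: 0.139
gripper_force: 0.0
```

Call:
arm_command:
  motion:
    - [2,-5,0,0,0,0,0]
    - [2,-5,0,0,0,0,0]
    - [2,-5,0,0,0,0,0]
    - [2,-5,0,0,0,0,0]
    - [2,-4,0,0,0,0,0]
    - [2,-3,0,0,0,0,0]
    - [2,0,0,0,0,0,0]

```text
time_s: 9.0
tcp_pos: [0.4955, 0.2732, 0.0945]
ee_rot: [[0.976, -0.216, -0.0], [-0.216, -0.976, 0.0], [-0.0, -0.0, -1.0]]
wrist_force: [-0.3, -0.1, 0.5]
gripper_width: 0.019
gripper_force: 0.0
```

Call:
arm_command:
  motion:
    - [2,-2,0,0,0,0,0]
    - [2,-2,0,0,0,0,0]
    - [2,0,0,0,0,0,0]

```text
time_s: 9.3
tcp_pos: [0.4919, 0.274, 0.0944]
ee_rot: [[0.976, -0.216, -0.0], [-0.216, -0.976, -0.0], [-0.0, 0.0, -1.0]]
wrist_force: [0.6, -1.0, 0.8]
gripper_width: 0.024
gripper_force: 0.1
```

Call:
arm_command:
  motion:
    - [2,-2,0,0,0,0,0]
    - [2,-1,0,0,0,0,0]
    - [2,0,0,0,0,0,0]

```text
time_s: 9.6
tcp_pos: [0.489, 0.2746, 0.0944]
ee_rot: [[0.976, -0.216, -0.0], [-0.216, -0.976, -0.0], [-0.0, 0.0, -1.0]]
wrist_force: [-0.1, -0.5, 0.5]
gripper_width: 0.023
gripper_force: 0.2
```

Call:
arm_command:
  motion:
    - [2,-2,0,0,0,0,0]
    - [2,0,0,0,0,0,0]

```text
time_s: 9.8
tcp_pos: [0.4872, 0.2751, 0.0945]
ee_rot: [[0.976, -0.216, 0.0], [-0.216, -0.976, -0.0], [0.0, -0.0, -1.0]]
wrist_force: [1.6, -0.5, 1.1]
gripper_width: 0.021
gripper_force: 0.4
```

Call:
arm_command:
  motion:
    - [2,-1.5,0,0,0,0,0]
    - [2,0,0,0,0,0,0]

```text
time_s: 10.0
tcp_pos: [0.4867, 0.2754, 0.0946]
ee_rot: [[0.976, -0.216, 0.002], [-0.216, -0.976, 0.0], [0.002, -0.001, -1.0]]
wrist_force: [4.2, -2.5, -1.8]
gripper_width: 0.024
gripper_force: 2.4
```

Call:
arm_command:
  motion:
    - [2,-1.5,0,0,0,0,0]
    - [2,0,0,0,0,0,0]

```text
time_s: 10.2
tcp_pos: [0.4863, 0.2758, 0.0947]
ee_rot: [[0.977, -0.215, 0.004], [-0.215, -0.977, 0.001], [0.004, -0.001, -1.0]]
wrist_force: [8.6, -2.3, -2.8]
gripper_width: 0.023
gripper_force: 4.1
```

```bash
python3 - <<'E'
from h import *
s=sense();print(s['wrist_force'],s['tcp_pos'])
im=save('side','s6')
for f in find_in('grip','side')[:3]: print(f)
A=im[160:205,245:300,:].mean(2).astype(int)
for r in range(0,45,2): print(160+r,' '.join(f'{v:3d}' for v in A[r,::2]))
E
```

```text
[ 8.59886345 -2.29979469 -2.75617578] [0.48633495 0.27579572 0.09471708]
{'location': [182.8, 259.9], 'p': 0.58}
160 201 204 202 167 139 106  55  62  53  50  52  52  51  53  77  99 110 191 194 193 176 138 133  97  59  68  75 136
162 213 212 165 116  84  75  58  60  57  49  50  52  50  52  80 103  84 188 199 201 198 172 140 108  95 112 133 152
164 208 199 136  93  75  76  66  62  53  54  54  55  53  54  87  91  85 183 202 202 200 197 172 166 194 197 199 199
166 209 187 128  97  96  89  91  94  63  54  55  47  51  55  84  88  85 185 201 203 201 199 191 192 200 199 200 205
168 201 132 100 116 129 107  96 106  74  53  54  50  54  56  75  80  75 187 204 203 201 204 204 199 198 192 199 203
170 187  96  96  97 101  68  67  75  56  55  51  53  54  55  66  77  77 188 203 204 201 204 205 202 202 198 198 198
172 184  79  78  74  74  58  54  52  51  53  56  50  46  49  59  58 108 195 202 201 200 200 200 198 198 194 197 193
174 190  64  65  63  58  57  55  53  56  53  52  51  51  47  56  59 120 199 199 198 195 199 200 199 198 198 198 195
176 192  64  59  62  61  55  51  57  51  52  52  56  54  52
[... 980 characters left out ...]
  76
194 154 173 155 163 163 157 115 116 116 149 166 167 153 152 149 141 130 113 103  94  76  76  77  63  62  73  74  77
196 108 163 172 174 172 158 125 130 125 125 127 111 100  91  76  72  65  58  57  69  72  74  90  99 100 110 116 114
198 155 167 155 144 134 122 125 132 130 128  82  60  59  66  54  59  84  98 104 116 120 121 118 115 120 117 112 118
200 105  97  74  72  77  88 127 126  95 118  83  59  62  72  69  72  89 140 155 168 180 177 179 154 145 122 113 106
202  62  67  62  59  69  88 123 130 121 127 105 101 105 105 110 119 124 154 165 159 153 150 137  99  96  93  86 105
204  55  63  62  52  61  72 113 134 132 132 124 130 131 130 128 130 127 130 128 122 124 124 116  85  84  85  85 128
```

The handle is upright against its stop: a vertical dark column at 256–262, with force rising. Now straddling and pinching it upright.

Call:
arm_command:
  motion:
    - [2,6,0,0,0,0,0]
    - [55,0,0,0,0,0,0]
    - [55,0,0,0,0,0,0]
    - [55,0,0,0,0,0,0]
    - [55,0,0,0,0,0,0]
    - [55,0,0,0,0,0,0]
    - [55,0,0,0,0,0,0]

```text
time_s: 11.0
tcp_pos: [0.49, 0.2745, 0.0945]
ee_rot: [[0.976, -0.216, -0.0], [-0.216, -0.976, 0.0], [-0.0, -0.0, -1.0]]
wrist_force: [0.6, 1.1, 0.6]
gripper_width: 0.485
gripper_force: 0.0
```

Call:
arm_command:
  motion:
    - [55,-11,0,0,0,0,0]
    - [55,-11,0,0,0,0,0]
    - [10,0,0,6,0,0,0]
    - [10,0,0,0,0,0,0]
    - [10,0,0,0,0,0,0]
    - [10,0,0,0,0,0,0]
    - [10,0,0,0,0,0,0]
    - [10,0,0,0,0,0,0]

```text
time_s: 11.8
tcp_pos: [0.4688, 0.279, 0.0885]
ee_rot: [[0.976, -0.216, -0.0], [-0.216, -0.976, -0.0], [0.0, 0.0, -1.0]]
wrist_force: [0.1, 0.9, -0.2]
gripper_width: 0.198
gripper_force: 30.0
```

Pinched upright at 17.2 mm with 30 N. Starting to wind, with the tool turning along with the crank.

Call:
arm_command:
  motion:
    - [10,0.1,-4.5,0,0,0,0.06]
    - [10,0.5,-9,0,0,0,0.12]
    - [10,0.5,-9,0,0,0,0.12]
    - [10,0.5,-9,0,0,0,0.12]

```text
time_s: 12.2
tcp_pos: [0.4808, 0.3072, 0.0885]
ee_rot: [[0.8, -0.6, -0.002], [-0.6, -0.8, -0.002], [-0.001, 0.002, -1.0]]
wrist_force: [-1.9, -0.5, 2.8]
gripper_width: 0.197
gripper_force: 30.0
```

Call:
arm_command:
  motion:
    - [10,0.5,-9,0,0,0,0.12]
    - [10,0.5,-9,0,0,0,0.12]
    - [10,0.5,-9,0,0,0,0.12]
    - [10,0.5,-9,0,0,0,0.12]

```text
time_s: 12.6
tcp_pos: [0.5083, 0.3312, 0.0885]
ee_rot: [[0.433, -0.901, -0.001], [-0.901, -0.433, 0.0], [-0.001, 0.001, -1.0]]
wrist_force: [-2.5, 1.7, 1.5]
gripper_width: 0.192
gripper_force: 30.0
```

Call:
arm_command:
  motion:
    - [10,0.5,-9,0,0,0,0.12]
    - [10,0.5,-9,0,0,0,0.12]
    - [10,0.5,-9,0,0,0,0.12]
    - [10,0.5,-9,0,0,0,0.12]
    - [10,0,0,0,0,0,0]

```text
time_s: 13.1
tcp_pos: [0.5452, 0.3396, 0.0885]
ee_rot: [[-0.027, -1.0, 0.002], [-1.0, 0.027, 0.002], [-0.002, -0.002, -1.0]]
wrist_force: [1.9, 2.3, -1.7]
gripper_width: 0.195
gripper_force: 30.0
```

```bash
python3 - <<'E'
from h import *
s=sense();p=np.array(s['tcp_pos'])-[.5415,.263,0];print(np.hypot(*p[:2]),np.degrees(np.arctan2(p[1],p[0])),s['ee_rot'],s['wrist_force'],s['gripper_width'],s['joints'])
save('top','t7')
E
```

```text
0.0767063842576554 87.2647441032764 [[-0.02714047 -0.99962934  0.00213732]
 [-0.99962883  0.02714539  0.00231055]
 [-0.00236772 -0.00207382 -0.99999505]] [ 1.90778514  2.33216226 -1.7120577 ] 0.19538240261068782 [ 4.63264735e+01  2.90333575e+01 -5.63230285e+00 -3.46642494e-03
 -5.51540229e+01 -4.78798676e+01]
```

View pics/t7.png

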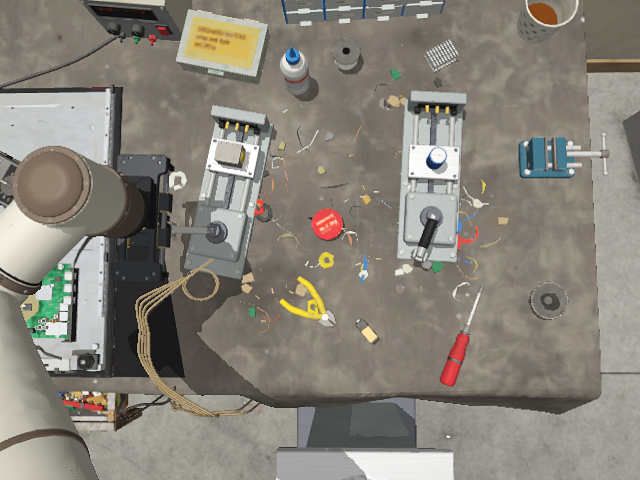

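The carriage has advanced (transformer now near row 153) and the handle is still gripped. I'll continue more gently until the force rises.

Call:
arm_command:
  motion:
    - [10,0.2,-6,0,0,0,0.08]
    - [10,0.2,-6,0,0,0,0.08]
    - [10,0.2,-6,0,0,0,0.08]
    - [10,0,0,0,0,0,0]

```text
time_s: 13.55
tcp_pos: [0.5622, 0.3368, 0.0886]
ee_rot: [[-0.262, -0.965, 0.002], [-0.965, 0.262, 0.002], [-0.002, -0.001, -1.0]]
wrist_force: [1.5, 4.4, -1.3]
gripper_width: 0.199
gripper_force: 30.0
```

Call:
arm_command:
  motion:
    - [10,0.1,-3,0,0,0,0.04]
    - [10,0.1,-3,0,0,0,0.04]
    - [10,0,0,0,0,0,0]

```text
time_s: 13.85
tcp_pos: [0.5675, 0.335, 0.0886]
ee_rot: [[-0.337, -0.941, 0.001], [-0.941, 0.337, 0.002], [-0.002, -0.001, -1.0]]
wrist_force: [1.2, 4.8, -1.3]
gripper_width: 0.198
gripper_force: 30.0
```

Call:
arm_command:
  motion:
    - [10,0.1,-3,0,0,0,0.04]
    - [10,0.1,-3,0,0,0,0.04]
    - [10,0,0,0,0,0,0]

```text
time_s: 14.15
tcp_pos: [0.5732, 0.3327, 0.0886]
ee_rot: [[-0.412, -0.911, 0.002], [-0.911, 0.412, 0.002], [-0.002, -0.001, -1.0]]
wrist_force: [1.4, 3.7, -2.0]
gripper_width: 0.197
gripper_force: 30.0
```

Call:
arm_command:
  motion:
    - [10,0.1,-3,0,0,0,0.04]
    - [10,0.1,-3,0,0,0,0.04]
    - [10,0,0,0,0,0,0]

```text
time_s: 14.45
tcp_pos: [0.5787, 0.3298, 0.0886]
ee_rot: [[-0.483, -0.875, 0.002], [-0.875, 0.483, 0.002], [-0.003, -0.001, -1.0]]
wrist_force: [1.7, 4.7, -2.1]
gripper_width: 0.198
gripper_force: 30.0
```

Call:
arm_command:
  motion:
    - [10,0.1,-3,0,0,0,0.04]
    - [10,0,0,0,0,0,0]

```text
time_s: 14.65
tcp_pos: [0.5813, 0.3283, 0.0886]
ee_rot: [[-0.518, -0.855, 0.002], [-0.855, 0.518, 0.002], [-0.003, -0.001, -1.0]]
wrist_force: [2.2, 4.5, -1.5]
gripper_width: 0.202
gripper_force: 30.0
```

Call:
arm_command:
  motion:
    - [10,0.1,-3,0,0,0,0.04]
    - [10,0,0,0,0,0,0]

```text
time_s: 14.85
tcp_pos: [0.5839, 0.3266, 0.0886]
ee_rot: [[-0.552, -0.834, 0.002], [-0.834, 0.552, 0.002], [-0.003, -0.001, -1.0]]
wrist_force: [1.5, 4.4, -2.2]
gripper_width: 0.194
gripper_force: 30.0
```

Call:
arm_command:
  motion:
    - [10,0.1,-3,0,0,0,0.04]
    - [10,0,0,0,0,0,0]

```text
time_s: 15.05
tcp_pos: [0.5864, 0.3249, 0.0886]
ee_rot: [[-0.585, -0.811, 0.002], [-0.811, 0.585, 0.002], [-0.003, -0.001, -1.0]]
wrist_force: [2.6, 4.3, -2.5]
gripper_width: 0.195
gripper_force: 30.0
```

Call:
arm_command:
  motion:
    - [10,0.1,-3,0,0,0,0.04]
    - [10,0,0,0,0,0,0]

```text
time_s: 15.25
tcp_pos: [0.5886, 0.3232, 0.0886]
ee_rot: [[-0.617, -0.787, 0.002], [-0.787, 0.617, 0.002], [-0.003, -0.0, -1.0]]
wrist_force: [2.1, 5.4, -1.7]
gripper_width: 0.199
gripper_force: 30.0
```

Call:
arm_command:
  motion:
    - [10,0.1,-3,0,0,0,0.04]
    - [10,0,0,0,0,0,0]

```text
time_s: 15.45
tcp_pos: [0.589, 0.3229, 0.0886]
ee_rot: [[-0.648, -0.762, -0.001], [-0.762, 0.648, 0.004], [-0.003, 0.003, -1.0]]
wrist_force: [-5.0, 9.4, -0.1]
gripper_width: 0.197
gripper_force: 30.0
```

Call:
arm_command:
  motion:
    - [10,0.1,-3,0,0,0,0.04]
    - [10,0,0,0,0,0,0]

```text
time_s: 15.65
tcp_pos: [0.5892, 0.3225, 0.0886]
ee_rot: [[-0.677, -0.736, -0.003], [-0.736, 0.677, 0.006], [-0.002, 0.006, -1.0]]
wrist_force: [-10.0, 13.8, 2.5]
gripper_width: 0.2
gripper_force: 30.0
```

The carriage is at its stop: the TCP stalled at total turn of about 2.02 rad and the force rose. I'll relax the over-push, then fold the handle down along the arc while pinched.

Call:
arm_command:
  motion:
    - [10,0,2.5,0,0,0,-0.04]
    - [10,0,2.0,0,0,0,-0.035]
    - [10,0,0,0,0,0,0]

```text
time_s: 15.95
tcp_pos: [0.5887, 0.3229, 0.0886]
ee_rot: [[-0.619, -0.786, 0.001], [-0.786, 0.619, 0.002], [-0.002, 0.001, -1.0]]
wrist_force: [-0.7, 6.8, -0.9]
gripper_width: 0.198
gripper_force: 30.0
```

Call:
arm_command:
  motion:
    - [10,4.5,0,0.2,0,0,0]
    - [10,4.5,0,0.7,0,0,0]
    - [10,4.4,0,1.1,0,0,0]
    - [10,4.2,0,1.5,0,0,0]
    - [10,0,0,0,0,0,0]

```text
time_s: 16.45
tcp_pos: [0.5788, 0.3102, 0.0861]
ee_rot: [[-0.619, -0.785, 0.004], [-0.785, 0.619, 0.005], [-0.007, 0.0, -1.0]]
wrist_force: [-0.4, 8.1, 0.0]
gripper_width: 0.201
gripper_force: 30.0
```

Call:
arm_command:
  motion:
    - [10,4.1,0,1.9,0,0,0]
    - [10,3.9,0,2.4,0,0,0]
    - [10,3.6,0,2.6,0,0,0]
    - [10,3.3,0,3.1,0,0,0]
    - [10,0,0,0,0,0,0]

```text
time_s: 16.95
tcp_pos: [0.5682, 0.2965, 0.0762]
ee_rot: [[-0.619, -0.785, 0.001], [-0.785, 0.619, 0.001], [-0.001, 0.0, -1.0]]
wrist_force: [-3.1, 5.6, 4.0]
gripper_width: 0.197
gripper_force: 30.0
```

Call:
arm_command:
  motion:
    - [10,3.1,0,3.3,0,0,0]
    - [10,2.6,0,3.6,0,0,0]
    - [10,2.4,0,3.9,0,0,0]
    - [10,1.9,0,4.1,0,0,0]
    - [10,0,0,0,0,0,0]

```text
time_s: 17.45
tcp_pos: [0.5607, 0.287, 0.0602]
ee_rot: [[-0.62, -0.784, -0.003], [-0.784, 0.62, -0.002], [0.004, 0.001, -1.0]]
wrist_force: [-5.1, 2.9, 4.2]
gripper_width: 0.193
gripper_force: 30.0
```

Call:
arm_command:
  motion:
    - [10,1.5,0,4.3,0,0,0]
    - [10,1.1,0,4.3,0,0,0]
    - [10,0.7,0,4.5,0,0,0]
    - [10,0,0,0,0,0,0]

```text
time_s: 17.85
tcp_pos: [0.5581, 0.2838, 0.0464]
ee_rot: [[-0.621, -0.784, -0.005], [-0.784, 0.621, -0.004], [0.006, 0.002, -1.0]]
wrist_force: [-5.1, 1.0, 2.1]
gripper_width: 0.19
gripper_force: 29.7
```

Call:
arm_command:
  motion:
    - [10,0.2,0,2.5,0,0,0]
    - [10,0,0,2,0,0,0]
    - [10,0,0,0,0,0,0]

```text
time_s: 18.15
tcp_pos: [0.5579, 0.2833, 0.0422]
ee_rot: [[-0.621, -0.784, -0.005], [-0.784, 0.621, -0.004], [0.007, 0.002, -1.0]]
wrist_force: [-5.0, 0.8, 3.3]
gripper_width: 0.189
gripper_force: 29.8
```

Call:
arm_command:
  motion:
    - [10,0,0,2,0,0,0]
    - [10,0,0,0,0,0,0]

```text
time_s: 18.35
tcp_pos: [0.5577, 0.2831, 0.04]
ee_rot: [[-0.621, -0.784, -0.006], [-0.784, 0.621, -0.004], [0.007, 0.002, -1.0]]
wrist_force: [-5.5, 1.8, 3.3]
gripper_width: 0.197
gripper_force: 29.7
```

Call:
arm_command:
  motion:
    - [10,0,0,2,0,0,0]
    - [10,0,0,0,0,0,0]

```text
time_s: 18.55
tcp_pos: [0.5576, 0.2831, 0.038]
ee_rot: [[-0.621, -0.784, -0.006], [-0.784, 0.621, -0.005], [0.007, 0.002, -1.0]]
wrist_force: [-6.5, -0.2, 2.7]
gripper_width: 0.188
gripper_force: 29.5
```

```bash
python3 - <<'E'
from h import *
s=sense();print(s['wrist_force'],s['moment'],s['tcp_pos'])
im=save('side','s8')
A=im[180:212,262:312].mean(2).astype(int)
for r in range(0,32,2): print(180+r,' '.join(f'{v:3d}' for v in A[r,::2]))
E
```

```text
[-6.51796827 -0.15142465  2.74631268] [0.43014478 1.57925015 0.14071935] [0.55756282 0.28310064 0.03804667]
180  59  58  56  62  61  54  77 186 206 209 202 172  49  47  51 124 204 202 181  81  47  45 124 204 205
182 168 167 167 169 168 171 177 205 207 207 206 179  54  44  49 124 198 167 151  54  44  49 144 206 209
184 200 199 199 200 201 202 205 206 207 206 207 196  92  44  52 120 157  94  70  57  43  54 156 172 168
186 200 203 202 201 202 204 205 208 202 205 210 192  85  52  51  99  98  48  46  51  43  55 125 162 173
188 204 205 204 196 206 207 208 203 186 160 175 166 119  50  54  66  60  46  46  51  44  67 146 158 151
190 207 202 185 150 178 170 160 154 155 159 157 162 153  53  54  58  81  60  46  48  45  69  98  86  71
192 165 162 160 158 157 163 167 167 169 167 158 158 143  70  53  87 131  84  49  50  39  65  72  72  68
194 167 161 166 159 153 152 144 135 121 105  97  86  68  49  54  64 105  70  69  53  43  71 101 109 112
196 142 132 120 103  94  82  66  64  59  53  58  67  64  51  53  59  89  95  88  51  45  79 116 116 120
198  66  63  61  53  54  59  55  64  93 100 107 117 106  59  56  73  86  90  84  47  50  80 115 116 121
200  55  51  66  49  59  58  53  58  77 101 112 113 108  70  72  76  76  73  71  51  51 104 115 120 117
202  52  54  54  52  54  53  50  53  50  60  74 100 106  90  75  80  76  77  76  79  92 127 116 112 116
204  55  54  53  55  48  52  50  54  47  47  54  57  71  84  79  80  78  79  83 115 143 165 147 121 141
206  48  53  51  53  49  64  82  86  70  66  76  78  83  84  96 112 109 103  85 123 158 118 154 147 200
208  53  51  51  54  72 115 131 124 107  98  98  97  81  74  93 129 131 114  73  77  91  97 103 104 137
210  51  50  55  52 103 161 179 133 101 100  98  95  69  70  75 101 101  86  73  71  80  99  98  99 102
```

I'll release, rise, close the fingers and press lightly on top, to make sure the handle is flat on its stop.

Call:
arm_command:
  motion:
    - [45,0,0,0,0,0,0]
    - [45,0,0,0,0,0,0]
    - [45,0,0,0,0,0,0]
    - [45,0,0,0,0,0,0]
    - [45,0,0,-30,0,0,0]
    - [45,-5,0,-30,0,0,0]
    - [2,0,0,0,0,0,0]
    - [2,0,0,0,0,0,0]

```text
time_s: 19.4
tcp_pos: [0.5639, 0.2892, 0.0991]
ee_rot: [[-0.623, -0.783, 0.001], [-0.783, 0.623, 0.001], [-0.001, -0.0, -1.0]]
wrist_force: [0.4, -0.6, -0.4]
gripper_width: 0.41
gripper_force: 0.0
```

Call:
arm_command:
  motion:
    - [2,0,0,0,0,0,0]
    - [2,0,0,0,0,0,0]
    - [2,0,0,0,0,0,0]
    - [2,0,0,0,0,0,0]
    - [2,0,0,10,0,0,0]
    - [2,0,0,6,0,0,0]
    - [2,0,0,0,0,0,0]

```text
time_s: 20.1
tcp_pos: [0.5627, 0.2884, 0.0806]
ee_rot: [[-0.623, -0.782, -0.003], [-0.782, 0.623, -0.002], [0.003, 0.001, -1.0]]
wrist_force: [-0.5, -0.1, 0.4]
gripper_width: 0.028
gripper_force: 0.0
```

```bash
python3 - <<'E'
from h import *
s=sense();print(s['wrist_force'],s['tcp_pos'])
im=save('side','s9')
for n in('grip','fold_pin'):
  for f in find_in(n,'side')[:3]: print(n,f)
i=np.array([.62,.784,0]);A=np.array([.5415,.263,0]);P=A+.075*i+[0,0,.078]
for t in(0,12,25): t_=np.radians(t);print(t,proj('side',P),proj('side',P+.04*(-i*np.cos(t_)+np.array([0,0,np.sin(t_)]))),proj('side',P+.066*(-i*np.cos(t_)+np.array([0,0,np.sin(t_)]))))
A=im[140:260,240:360]
cv2.imwrite('pics/s9c.png',cv2.resize(A[:,:,::-1],None,fx=5,fy=5,interpolation=cv2.INTER_CUBIC))
E
```

```text
[-0.52538155 -0.08398471  0.35569396] [0.56266916 0.28836894 0.08058314]
grip {'location': [189.4, 296.9], 'p': 0.41}
fold_pin {'location': [190.0, 296.7], 'p': 0.5}
0 [185.85187527 298.74844361] [191.05356519 295.39727461] [194.62475611 293.09708315]
12 [185.85187527 298.74844361] [187.42985694 295.42810891] [188.51722126 293.14054292]
25 [185.85187527 298.74844361] [183.418076   295.63125732] [181.73974945 293.48152696]
```

Call:
arm_command:
  motion:
    - [2,0,0,3,0,0,0]
    - [2,0,0,2,0,0,0]
    - [2,0,0,0,0,0,0]

```text
time_s: 20.55
tcp_pos: [0.5634, 0.2889, 0.0771]
ee_rot: [[-0.623, -0.782, -0.001], [-0.782, 0.623, -0.0], [0.001, 0.0, -1.0]]
wrist_force: [0.6, -0.2, -0.5]
gripper_width: 0.022
gripper_force: 0.0
```

Call:
arm_command:
  motion:
    - [2,0,0,2,0,0,0]
    - [2,0,0,0,0,0,0]

```text
time_s: 20.75
tcp_pos: [0.5635, 0.289, 0.0752]
ee_rot: [[-0.623, -0.783, -0.0], [-0.783, 0.623, -0.0], [0.0, 0.0, -1.0]]
wrist_force: [-0.8, -0.4, -0.4]
gripper_width: 0.025
gripper_force: 0.0
```

Call:
arm_command:
  motion:
    - [2,0,0,2,0,0,0]
    - [2,0,0,0,0,0,0]

```text
time_s: 20.95
tcp_pos: [0.5635, 0.289, 0.0732]
ee_rot: [[-0.623, -0.783, -0.0], [-0.783, 0.623, -0.0], [0.0, 0.0, -1.0]]
wrist_force: [0.1, -0.4, -0.9]
gripper_width: 0.028
gripper_force: 0.0
```

Call:
arm_command:
  motion:
    - [2,0,0,2,0,0,0]
    - [2,0,0,0,0,0,0]

```text
time_s: 21.15
tcp_pos: [0.5635, 0.289, 0.0711]
ee_rot: [[-0.623, -0.783, -0.0], [-0.783, 0.623, -0.0], [0.0, 0.0, -1.0]]
wrist_force: [0.7, 0.5, -0.7]
gripper_width: 0.019
gripper_force: 0.0
```

Call:
arm_command:
  motion:
    - [2,0,0,2,0,0,0]
    - [2,0,0,0,0,0,0]

```text
time_s: 21.35
tcp_pos: [0.5636, 0.289, 0.0692]
ee_rot: [[-0.623, -0.783, -0.0], [-0.783, 0.623, -0.0], [0.0, 0.0, -1.0]]
wrist_force: [-0.0, 0.8, 0.2]
gripper_width: 0.024
gripper_force: 0.0
```

Call:
arm_command:
  motion:
    - [2,0,0,2,0,0,0]
    - [2,0,0,0,0,0,0]

```text
time_s: 21.55
tcp_pos: [0.5638, 0.2891, 0.0677]
ee_rot: [[-0.622, -0.783, 0.0], [-0.783, 0.622, -0.0], [-0.0, -0.0, -1.0]]
wrist_force: [0.0, -0.9, 0.9]
gripper_width: 0.025
gripper_force: 0.6
```

Call:
arm_command:
  motion:
    - [2,0,0,2,0,0,0]
    - [2,0,0,0,0,0,0]

```text
time_s: 21.75
tcp_pos: [0.5641, 0.2889, 0.0671]
ee_rot: [[-0.622, -0.783, 0.001], [-0.783, 0.622, -0.0], [-0.0, -0.001, -1.0]]
wrist_force: [-2.0, -1.5, 7.7]
gripper_width: 0.024
gripper_force: 3.6
```

Call:
arm_command:
  motion:
    - [2,0,0,2,0,0,0]
    - [2,0,0,0,0,0,0]

```text
time_s: 21.95
tcp_pos: [0.5644, 0.2887, 0.0666]
ee_rot: [[-0.622, -0.783, 0.002], [-0.783, 0.622, -0.001], [-0.001, -0.002, -1.0]]
wrist_force: [-3.8, -4.3, 12.4]
gripper_width: 0.026
gripper_force: 6.4
```

Firm stop at the flat height (12 N). Retreating up and to the left for the final check.

Call:
arm_command:
  motion:
    - [2,0,0,-30,0,0,0]
    - [2,0,0,-45,0,0,0]
    - [2,0,0,-45,0,0,0]
    - [2,0,40,0,0,0,0]
    - [2,0,45,0,0,0,0]
    - [2,0,45,0,0,0,0]
    - [2,0,45,0,0,0,0]
    - [2,0,45,0,0,0,0]

```text
time_s: 22.75
tcp_pos: [0.3899, 0.4269, 0.1834]
ee_rot: [[-0.623, -0.782, -0.0], [-0.782, 0.623, 0.0], [-0.0, 0.0, -1.0]]
wrist_force: [-1.0, 1.4, 0.4]
gripper_width: 0.022
gripper_force: 0.0
```

Call:
arm_command:
  motion:
    - [2,0,40,0,0,0,0]
    - [2,0,30,0,0,0,0]
    - [2,0,0,0,0,0,0]

```text
time_s: 23.05
tcp_pos: [0.3341, 0.4717, 0.1832]
ee_rot: [[-0.619, -0.785, -0.0], [-0.785, 0.619, 0.001], [-0.0, 0.001, -1.0]]
wrist_force: [0.5, -1.1, -0.7]
gripper_width: 0.02
gripper_force: 0.0
```

```bash
python3 - <<'E'
from h import *
a=save('top','t10')[95:285,170:290,::-1]; b=save('side','s10')[140:240,230:370,::-1]
for n in('grip','fold_pin'):
  for c in('top','side'):
    for f in find_in(n,c)[:2]: print(n,c,f)
A=cv2.resize(a,None,fx=3,fy=3,interpolation=cv2.INTER_CUBIC);B=cv2.resize(b,None,fx=3,fy=3,interpolation=cv2.INTER_CUBIC)
C=np.zeros((570,790,3),np.uint8);C[:,:360]=A;C[:300,370:]=B;cv2.imwrite('pics/fin.png',C)
E
```

```text
grip top {'location': [211.7, 192.0], 'p': 0.84}
grip top {'location': [219.0, 197.6], 'p': 0.72}
grip side {'location': [191.5, 296.3], 'p': 0.54}
fold_pin top {'location': [219.2, 195.5], 'p': 0.88}
fold_pin side {'location': [194.1, 295.4], 'p': 0.56}
```

View pics/fin.png

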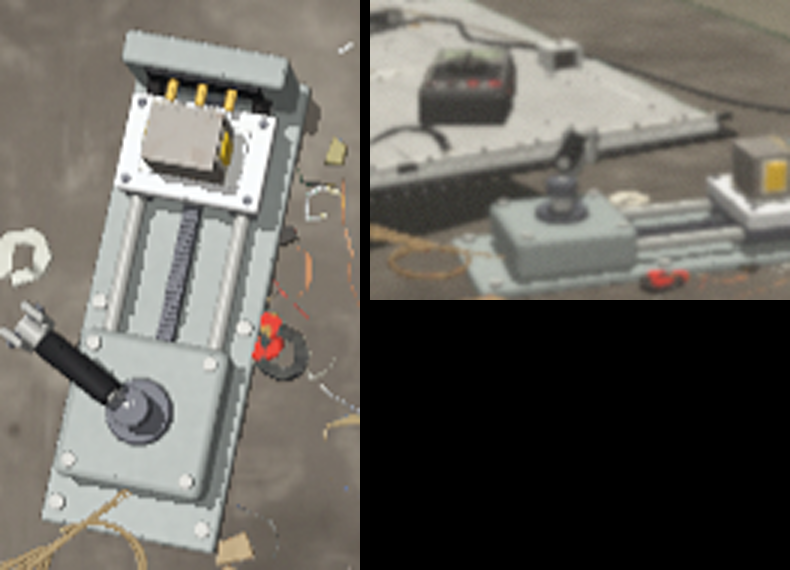

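The composite shows the handle folded flat along the arm (fork at crop (28,325), hub (130,405)) and the carriage up against the contact block. A quick check that the crank didn't back off the stop during folding.

```bash
python3 - <<'E'
from h import *
c=lambda x,y:[95+y/3-.33,170+x/3-.33]
P=at_z('top',c(29,325),.078);G=at_z('top',c(78,368),.078);H=at_z('top',c(129,405),.07);print(P,G,H)
for B in(G,H,np.array([.5415,.263,0])):
  d=(P-B);print(np.hypot(*d[:2]),np.degrees(np.arctan2(d[1],d[0])))
d=G-H;print(np.degrees(np.arctan2(d[1],d[0])))
# carriage plate screws shift t0 -> t10 (front-left plate corner screws) by template match
a=cv2.imread('pics/t0.png');b=cv2.imread('pics/t10.png');g=lambda i:cv2.resize(i,None,fx=8,fy=8,interpolation=cv2.INTER_CUBIC)
def corner(im,bb):
    r0,r1,c0,c1=bb;m=(im[r0:r1,c0:c1].min(2)>215).astype(np.uint8);ys,xs=np.nonzero(m);return ys.mean()+r0,xs.mean()+c0,len(xs)
t=a[160:205,200:258]; r=cv2.matchTemplate(g(b[115:190,195:280]),g(t),cv2.TM_CCOEFF_NORMED);_,v,_,l=cv2.minMaxLoc(r)
r1=np.array([115+l[1]/8,195+l[0]/8]);print(v,r1-[160,200])
d=at_z('top',r1+[22,29],.05)-at_z('top',[182,229],.05);print('carriage travel mm',np.hypot(*d[:2])*1000)
E
```

```text
[0.58897271 0.32032508 0.078     ] [0.563597   0.29105048 0.078     ] [0.54283876 0.26282226 0.07      ]
0.03874182231672318 49.080709045934775
0.07372187666060499 51.2602665204581
0.07442998706390003 50.370770055074836
53.67027777277044
0.7425615191459656 [-37.5   8. ]
carriage travel mm 70.00736312059617
```

The arm yaw is about 51° and carriage travel about 70 mm (2.0 rad), both matching the stop. The gripper also kept about 5 N clockwise on the handle through the fold, so the crank did not back off. Handing in.

```bash
python3 -c "
from station import *
print(finish_job())"
```

```text
the job is handed in; nothing more can be done
None
```

I handed the job in at about 23 s: the transformer slide's handle was swung upright, the crank wound clockwise to the bumper stop, the handle folded flat and released, and the other slide left alone.

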